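# Make up two kits of power-supply parts on a soldering bench

### The job

Make up the two kits for the next soldering job, one part to a compartment, each part set down gently and standing upright on the tray's floor. In the three-compartment tray goes the transformer in the middle, with the big capacitor and the choke in the two outer compartments, either way round; in the two-compartment tray go the large heat sink and the small capacitor, either way round. Leave the small heat sink and the little flux bottle standing where they are.

Things in the scene. Friction and masses are not known exactly. Their poses are not given: they have to be found in the camera images.
- tray3: Three-compartment kit tray, black with grey floors, fixed to the bench: 220 x 76 mm, 14 mm high, floor 3 mm thick, walls and dividers 4 mm. Three compartments in a row along its x, each 68 x 68 mm inside, centres at x = -72, 0 and +72 mm, y = 0. Origin: centre of its underside; z up. Its x is within 0.35 rad of world x; left or right of the parts.
- tray2: Two-compartment kit tray, black with grey floors, fixed to the bench: 148 x 76 mm, 14 mm high, floor 3 mm thick, walls and divider 4 mm. Two compartments in a row along its x, each 68 x 68 mm inside, centres at x = -36 and +36 mm, y = 0. Origin: centre of its underside; z up. Its x is within 0.35 rad of world x; left or right of the parts.
- transformer: Transformer standing upright, 250 to 490 g: dark laminated steel core 52 (x) x 24 (y) x 48 mm high, with a white bobbin with copper winding around its middle, 34 (x) x 42 (y) mm, from 7 to 43 mm high, on a 52 x 42 mm steel foot plate 3 mm thick. Grip the bobbin along y (42 mm wide). Origin: centre of its underside; z up. 
- big_capacitor: Big capacitor: upright black can with aluminium top, 44 mm in diameter, 58 mm high, about 110 g. Origin: centre of its underside; z up. 
- small_capacitor: Small capacitor: upright black can with aluminium top, 28 mm in diameter, 45 mm high, about 40 g. Origin: centre of its underside; z up. 
- choke: Choke: copper-wound ring standing on edge on a black foot, about 90 g. The ring is 44 mm in diameter, 18 mm thick along y, its centre 28 mm and its top 50 mm above the bench; the foot is 42 (x) x 26 (y) x 6 mm. Grip the ring along y (18 mm wide). Origin: centre of its underside; z up. 
- large_heat_sink: Large heat sink: aluminium block with upright fins that run along x, 50 (x) x 46 (y) x 47 mm high, about 130 g. Grip it over the outer fins along y (46 mm wide). Origin: centre of its underside; z up. 
- small_heat_sink: Small heat sink, not part of either kit, to be left where it stands: finned aluminium, 30 (x) x 24 (y) x 26 mm high, loose. Origin: centre of its underside; z up. 
- flux_bottle: Little white flux bottle with a pointed nozzle and a yellow collar, to be left where it stands: 32 mm in diameter, 70 mm high, loose, 60 g. Also loose among the parts, not listed: a flat solder reel, 52 mm wide, 26 high, and a round tip-cleaner tin, 54 mm wide, 30 high. All stand mixed between the trays, 85 mm or more apart centre to centre. Origin: centre of its underside; z up. 
There are look-alikes about, which are no part of the job. Leave any blue look-alike of the small_capacitor alone.

How it is judged:
By the outcome, as a careful person would: the job done as asked, in the order asked, and still so for the second after the job is handed in, with the robot touching nothing.
It also fails if it takes over 118 s, if anything falls off the work surface, if the arm or the gripper's body presses on something with over 40 N, if the wrist force passes 120 N, or if a joint passes its speed limit or range.

### The arm

A 6-joint arm with a two-finger parallel gripper is mounted at the origin on the work surface. World frame = base frame: x ahead of the robot, y to its left, z up, the work surface at z = 0. Lengths are in mm, angles in rad, forces in N, time in s.
With the tool pointing down it reaches from about 200 to 875 mm from the base axis. Payload 3.4 kg.
Tool frame: the origin (TCP) lies at the very end of the fingers, on their centre line; the grasp point (between the pads) lies 19 mm behind it; z points along the fingers, y is the line along which they close (so a half turn about z gives the same grasp; the last joint's range is limited). The gripper opens to 94 mm and grips with 3 to 60 N. Pads are 16 mm wide; open, the fingers measure 119 mm over their backs; the gripper's body (75 mm by 177 mm) begins 78 mm behind the grasp point.
Start: joints at [-1.239, 0.276, 1.505, -0, 1.361, -0.121], TCP at [251.559, -517.092, 205.493] pointing down, gripper open.
Joint ranges: [-2.89, 2.89], [-0.75, 2.08], [0.22, 2.7], [-1.18, 4.32], [0.11, 2.71], [-2.7, 2.7]. Speed limits (rad/s): [2.57, 2.57, 3.14, 3.14, 3.14, 3.14].

### API

Orientations are given as a 3x3 rotation matrix whose columns are the frame's x, y, z axes.
In Python, from bench import arm, imaging, ticket gives the robot as it stands.
- The arm moves only by the tool step_arm, never from a script. Its argument "steps" is a list of rows, each a list of 3 entries, a list of its own where there are three numbers: the opening, from 0 (shut) to 1 (fully open), then the shift along the tool's x, y, z as a fraction of full scale, then the turn about the tool's z as a fraction of full scale. In form: [[gripper, [x, y, z], turn], ...]. A call has 1 to 20 rows; each row is the pose to reach, as a shift and turn from the pose commanded when the call began, along the tool's axes at that moment; what a row does not reach only later rows make up. Full scale, the value 1, is 0.6 m for a shift and 120 degrees for a turn. A row lasts 1/8 s, in which the tool goes at most 62.5 mm and 10.7 degrees, less where a joint would pass 70% of its speed; a pose out of reach is approached as far as the arm can. A call with a number of a shift or a turn outside -1 to 1 is refused whole. A call with a gripper value outside its range is refused whole. The fingers move at their own pace and stop on an object; the grip force is fixed at half the most. Time passes only in rows, so rows that repeat a pose let the fingers close. It gives the time, the measured TCP pose, the force, the opening and the grip force at its end, in the units of the state.
- arm.state(): the state, without advancing time (a new reading comes with each control period).
- imaging.snapshot(name): name is "side" or "top" or "wrist"; returns the picture (400x640x3 uint8, red, green, blue); there is no depth.
- imaging.get_calibration(name): a dict with "fx", "fy", "cx", "cy" (pixels), "distortion" ([k1, k2, p1, p2, k3] as OpenCV has them; the pictures are not rectified), "world_to_cam" (4x4, takes a point from world to camera coordinates). Camera axes: x right, y down, z forward; pixel columns grow to the right and rows downward; lengths in mm; the calibration is good to about 2 mm. A picture is of the moment at which its call begins: read the wrist's pose just before it. get_calibration takes no time and is no camera call; for the wrist camera it gives the pose at the moment of the call.
- ticket.finish_job(): hands the job in; it is judged then, once.
The state is a dict: "time": time; "joint_positions": joint angles; "qvel": joint speeds; "tau": joint torques, N m; "eef_pos": TCP position; "ee_rot": TCP orientation; "force": force on the tool from outside, world axes, zero at the start; "torque": the same for the moment, N m; "finger_gap": opening from 0.0 (shut) to 1.0 (fully open); "grasp_force": force on a finger pad.
Only numpy, scipy, OpenCV 4.12 (cv2) and the standard library are available. Lean on these libraries where they do the work, as an engineer would, in place of code of your own. Each camera call takes 0.05 s, during which the arm holds its last target. There are 200 camera calls.

## Working session

There is one attempt and no reset: what is moved stays moved. The work goes in short steps, Python scripts to look and compute and a tool call to move; the robot and the scene stay as the last step left them, time stands still between calls to the robot, and variables do not carry over. Pictures are saved under pics/ and viewed, at most 14 in all, crops included, and the job is handed in when it is done.

Besides the shell and the picture viewer there is one more tool, called after "Request:" as name(argument=value, ...), one argument or row to a line, values as JSON. step_arm: Moves the arm, as the interface text tells. Shift numbers are shares of 0.6 m and turn numbers shares of 120 degrees, none past 1 either way. Its arguments: {"type":"object","properties":{"steps":{"type":"array","items":{"type":"array"}}},"required":["steps"]}

```bash
mkdir -p pics; cat > h.py <<'E'
import numpy as np, cv2
from bench import arm, imaging, ticket
def snap(n,f):
    im=imaging.snapshot(n); cv2.imwrite(f'pics/{f}.png',im[...,::-1]); return im
def cast(c,pts,z):
    K=np.array([[c['fx'],0,c['cx']],[0,c['fy'],c['cy']],[0,0,1]]);T=np.array(c['world_to_cam'])
    u=cv2.undistortPoints(np.array(pts,float).reshape(-1,1,2),K,np.array(c['distortion'])).reshape(-1,2)
    R=T[:3,:3];o=-R.T@T[:3,3];d=np.c_[u,np.ones(len(u))]@R
    return o+d*((z-o[2])/d[:,2])[:,None]
def proj(c,P):
    K=np.array([[c['fx'],0,c['cx']],[0,c['fy'],c['cy']],[0,0,1]]);T=np.array(c['world_to_cam'])
    return cv2.projectPoints(np.array(P,float).reshape(-1,1,3),cv2.Rodrigues(T[:3,:3])[0],T[:3,3],K,np.array(c['distortion']))[0].reshape(-1,2)
E
python3 - <<'E'
from h import *
np.set_printoptions(suppress=True,precision=3)
for n in('top','side'):
    snap(n,n+'0');c=imaging.get_calibration(n);print(n,c['fx'],c['cx'],c['cy'],c['distortion']);T=np.array(c['world_to_cam']);print(-T[:3,:3].T@T[:3,3],T[:3,:3])
s=arm.state();print(s['time'],s['eef_pos'],s['ee_rot'],s['force'],s['finger_gap'])
E
```

```text
top 402.1762737620469 317.6293007439079 202.2240919181349 [-0.041  0.     0.     0.     0.   ]
[ 365.777  -14.42  1072.208] [[ 0.024 -1.    -0.019]
 [-0.985 -0.02  -0.174]
 [ 0.174  0.023 -0.985]]
side 374.81846579658844 317.11330020656897 192.76216751525828 [-0.03  0.    0.    0.    0.  ]
[228.539 568.992 457.197] [[-0.843 -0.538  0.015]
 [-0.297  0.442 -0.846]
 [ 0.449 -0.718 -0.533]]
0.1 [ 251.395 -516.588  204.728] [[ 0.899  0.438 -0.001]
 [ 0.438 -0.899  0.001]
 [ 0.    -0.002 -1.   ]] [ 0.553 -0.146  0.794] 0.9995150807532358
```

View pics/top0.png

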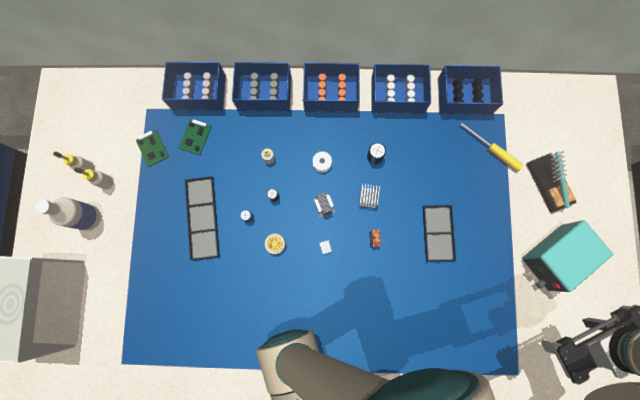

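View pics/side0.png

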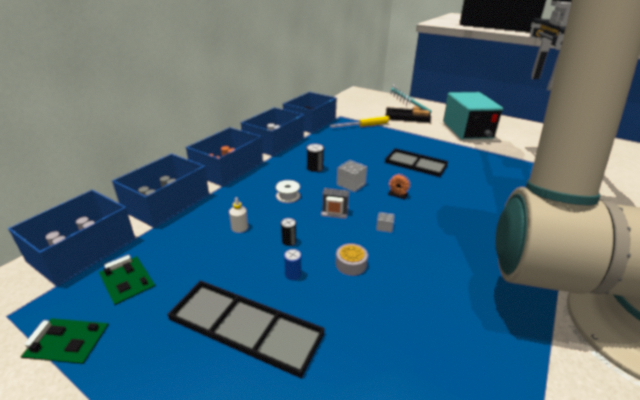

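Side view: the black small capacitor is at (288,232), the blue look-alike at (293,262), nearer tray3. Top view, candidates for each part:
- Small capacitor: (272,194) black, or (246,215), which is the blue one.
- Big capacitor: (377,152).
- Heat sinks: (370,196) large, (325,246) small.
- Transformer (324,204) and choke (376,238).
- Leave in place: flux bottle (267,156), reel (322,161), tin (275,243).
- Trays: tray3 (202,218), tray2 (439,233).

Next, a rough location of everything and one close crop to check the choice.

```bash
python3 - <<'E'
from h import *
np.set_printoptions(suppress=True,precision=1)
c=imaging.get_calibration('top')
for n,p,z in [('small',(272,194),45),('blue',(246,215),45),('big',(377,150),58),('lhs',(370,196),47),('shs',(325,247),26),('trafo',(324,203),40),('choke',(376,237),45),('flux',(267,154),50),('reel',(322,161),26),('tin',(275,243),30)]: print(n,cast(c,[p],z)[0])
im=cv2.imread('pics/top0.png');hsv=cv2.cvtColor(im,cv2.COLOR_BGR2HSV)
for x0,x1 in((175,230),(415,465)):
    m=np.zeros(im.shape[:2],np.uint8);m[165:275,x0:x1]=255
    m[(hsv[...,1]>130)&(hsv[...,2]>60)]=0
    k=max(cv2.findContours(m,0,2)[0],key=cv2.contourArea);b=cv2.boxPoints(cv2.minAreaRect(k))
    w=cast(c,b,12);print(b.tolist());print(w[:,:2],w.mean(0)[:2],[np.linalg.norm(w[i]-w[i-1]) for i in(0,1)])
cr=cv2.resize(im[140:265,235:395],None,fx=5,fy=4.8,interpolation=cv2.INTER_CUBIC);cv2.imwrite('pics/crop0.png',cr)
w=imaging.get_calibration('wrist');s=arm.state();R=np.array(s['ee_rot']);T=np.array(w['world_to_cam'])
print(w['fx'],w['cx'],w['cy'],R.T@(-T[:3,:3].T@T[:3,3]-s['eef_pos']),R.T@T[:3,:3].T)
E
```

```text
small [566.5 128.9  45. ]
blue [509.7 194.1  45. ]
big [ 686.7 -143.2   58. ]
lhs [ 565.8 -126.1   47. ]
shs [433.  -12.2  26. ]
trafo [546.2  -7.3  40. ]
choke [ 460.  -141.8   45. ]
flux [673.1 146.2  50. ]
reel [663.3   0.6  26. ]
tin [440.1 117.6  30. ]
[[183.45880126953125, 177.96470642089844], [212.51763916015625, 175.7294158935547], [218.79998779296875, 257.4000244140625], [189.74114990234375, 259.63531494140625]]
[[612.9 378.9]
 [620.6 298.9]
 [400.  266.9]
 [392.2 344.1]] [506.4 322.2] [np.float64(223.4603686974712), np.float64(80.41341368167389)]
[[421.91766357421875, 205.92938232421875], [451.20587158203125, 203.67645263671875], [455.5352783203125, 259.95880126953125], [426.2470703125, 262.21173095703125]]
[[ 548.5 -268.4]
 [ 556.1 -346.9]
 [ 407.2 -353.4]
 [ 399.9 -276.7]] [ 477.9 -311.3] [np.float64(148.795142949638), np.float64(78.85434700607094)]
288.10844740982213 323.71404983851284 202.28481119278578 [  78.6   -0.4 -179.8] [[-0.  -1.  -0.3]
 [ 1.  -0.   0. ]
 [-0.  -0.3  1. ]]
```

View pics/crop0.png

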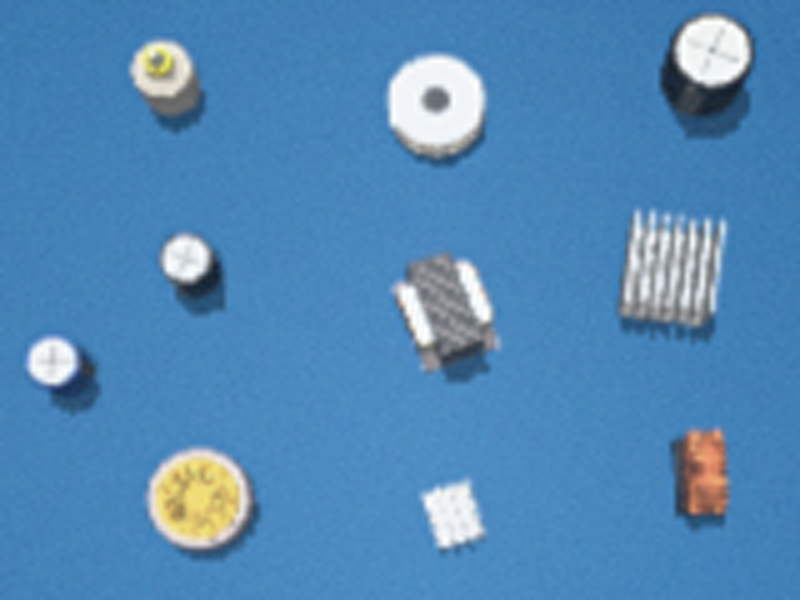

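The crop confirms the choices: black small capacitor at crop (187,262), blue one at (53,362), plus transformer, large heat sink, big capacitor and choke as listed. Now move the wrist camera over the scene.

Request:
step_arm(
  steps=[
    [1,[0.81,-0.564,0],0.2165],
    [1,[0.81,-0.564,0],0.2165],
    [1,[0.81,-0.564,0],0.2165],
    [1,[0.81,-0.564,0],0.2165],
    [1,[0.81,-0.564,0],0.2165],
    [1,[0.81,-0.564,0],0.2165],
    [1,[0.81,-0.564,0],0.2165],
    [1,[0.81,-0.564,0],0.2165],
    [1,[0.81,-0.564,0],0.2165],
    [1,[0.81,-0.564,0],0.2165],
    [1,[0.81,-0.564,0],0.2165],
    [1,[0.81,-0.564,0],0.2165],
    [1,[0.81,-0.564,0],0.2165],
    [1,[0.81,-0.564,0],0.2165],
  ],
)

```text
time: 1.85
eef_pos: [540.2, -1.2, 205.6]
ee_rot: [[1.0, -0.002, 0.0], [-0.002, -1.0, -0.0], [0.0, 0.0, -1.0]]
force: [-0.2, -0.2, 0.3]
finger_gap: 1.001
grasp_force: 0.0
```

```bash
python3 - <<'E'
from h import *
import pickle
c=imaging.get_calibration('wrist');snap('wrist','w1');pickle.dump(c,open('w1.pkl','wb'))
s=arm.state();print(s['time'],s['eef_pos'],s['ee_rot'])
E
```

```text
1.9 [540.22192139  -1.11221427 205.61289481] [[ 9.99997569e-01 -2.20047618e-03  1.44397585e-04]
 [-2.20044101e-03 -9.99997549e-01 -2.43262085e-04]
 [ 1.44932524e-04  2.42943756e-04 -9.99999960e-01]]
```

View pics/w1.png

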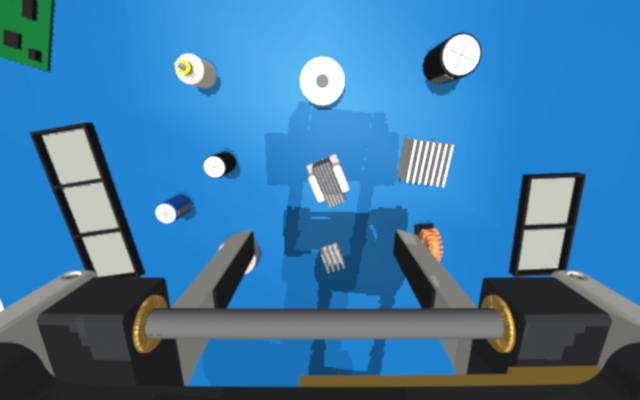

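Wrist view: tray3 at (90,200), tray2 at (547,224), transformer (328,180), heat sink (428,163), big capacitor (460,54), black small capacitor (215,166), blue look-alike (173,208), choke (430,243). Now measure in this view.

```bash
cat >> h.py <<'E'
def meas(im,c,box,z,lo,hi=256,smax=70,chan=None,name=''):
    """largest low-saturation blob with value in lo..hi within box -> world rect at height z"""
    x0,y0,x1,y1=box;h=cv2.cvtColor(im,cv2.COLOR_RGB2HSV).astype(int)
    m=((h[...,1]<smax)&(h[...,2]>=lo)&(h[...,2]<hi)).astype(np.uint8)*255
    if chan=='copper': m=(((h[...,0]<22)|(h[...,0]>170))&(h[...,1]>90)&(h[...,2]>60)).astype(np.uint8)*255
    if chan=='notblue': m=(~((h[...,0]>90)&(h[...,0]<130)&(h[...,1]>110)&(h[...,2]>70))).astype(np.uint8)*255
    w=np.zeros_like(m);w[y0:y1,x0:x1]=m[y0:y1,x0:x1];w=cv2.morphologyEx(w,cv2.MORPH_CLOSE,np.ones((5,5),np.uint8))
    k=max(cv2.findContours(w,0,1)[0],key=cv2.contourArea)
    p=cast(c,k.reshape(-1,2),z)[:,:2].astype(np.float32);r=cv2.minAreaRect(p);b=cv2.boxPoints(r)
    e=max([b[1]-b[0],b[2]-b[1]],key=np.linalg.norm);a=np.degrees(np.arctan2(e[1],e[0]));a=(a+90)%180-90
    print(name,'ctr',np.round(r[0],1),'size',np.round(sorted(r[1]),1),'long axis deg',round(a,1),'pixbox',cv2.boundingRect(k));return r,a
E
python3 - <<'E'
from h import *
import pickle
c=pickle.load(open('w1.pkl','rb'));im=cv2.imread('pics/w1.png')[...,::-1].copy()
h=cv2.cvtColor(im,cv2.COLOR_RGB2HSV)
print('lhs row',h[160,395:460:3].tolist());print('trafo row',h[180,300:356:4].tolist())
meas(im,c,(190,140,245,190),45,170,name='small')
meas(im,c,(410,25,495,95),58,170,name='big')
meas(im,c,(390,125,470,200),47,150,name='lhs')
meas(im,c,(300,150,356,215),46,0,256,chan='notblue',name='trafo')
meas(im,c,(415,215,450,270),45,0,chan='copper',name='choke')
for n,b in(('t3',(20,110,150,290)),('t2',(500,160,600,276))):
    meas(im,c,b,14,0,chan='notblue',name=n)
for n,bs in(('t3',[(45,135,100,180),(60,185,118,232),(78,236,135,275)]),('t2',[(525,175,580,222),(515,229,575,270)])):
    for b in bs: meas(im,c,b,3,140,smax=60,name=n+'floor')
E
```

```text
lhs row [[103, 189, 208], [103, 176, 220], [60, 4, 128], [30, 6, 127], [30, 6, 124], [60, 2, 224], [40, 5, 162], [45, 5, 201], [38, 6, 184], [42, 7, 182], [36, 6, 197], [38, 6, 157], [40, 3, 223], [30, 7, 146], [30, 3, 242], [40, 6, 132], [30, 2, 247], [38, 8, 133], [105, 6, 251], [103, 192, 224], [103, 196, 223], [103, 197, 223]]
trafo row [[103, 199, 197], [103, 195, 199], [106, 66, 210], [30, 1, 255], [39, 11, 226], [120, 2, 140], [120, 2, 141], [100, 6, 135], [105, 4, 131], [90, 4, 132], [30, 1, 255], [23, 4, 254], [103, 186, 201], [103, 191, 206]]
small ctr [568.3 130.2] size [25.  25.2] long axis deg 61.8 pixbox (203, 156, 22, 22)
big ctr [ 686.7 -144.1] size [37.7 38.4] long axis deg 5.7 pixbox (443, 34, 37, 41)
lhs ctr [ 572.4 -119.5] size [51.1 58.6] long axis deg 83.1 pixbox (404, 139, 50, 48)
trafo ctr [549.1  -5.9] size [43.5 58.2] long axis deg 22.4 pixbox (306, 154, 44, 54)
choke ctr [ 470.4 -140.5] size [22.8 51.1] long axis deg 36.1 pixbox (418, 228, 24, 33)
t3 ctr [501.1 342.1] size [173.9 236.8] long axis deg 0.4 pixbox (31, 123, 119, 167)
t2 ctr [ 477.5 -324.8] size [117.3 153.3] long axis deg 2.3 pixbox (510, 173, 78, 103)
t3floor ctr [576.3 336.9] size [59.1 64.7] long axis deg 7.5 pixbox (45, 135, 55, 45)
t3floor ctr [505.  326.3] size [58.5 66.7] long axis deg 8.6 pixbox (64, 185, 54, 47)
t3floor ctr [433.7 315.9] size [58.6 64. ] long axis deg 8.3 pixbox (83, 236, 51, 39)
t2floor ctr [ 514.  -314.6] size [59.7 63. ] long axis deg 1.8 pixbox (526, 178, 49, 44)
t2floor ctr [ 440.3 -317.6] size [59.5 62.6] long axis deg 2.4 pixbox (519, 229, 46, 41)
```

Request:
step_arm(
  steps=[
    [1,[0.0133,0.008,0.12],-0.1875],
    [1,[0.0133,0.008,0.12],-0.1875],
    [1,[0.0133,0.008,0.12],-0.1875],
    [1,[0.0133,0.008,0.12],-0.1875],
    [1,[0.0133,0.008,0.12],-0.1875],
  ],
)

```text
time: 2.52
eef_pos: [549.3, -5.2, 134.6]
ee_rot: [[0.925, 0.381, 0.002], [0.381, -0.925, -0.0], [0.002, 0.001, -1.0]]
force: [-0.7, -0.6, 1.0]
finger_gap: 0.998
grasp_force: 0.0
```

```bash
cat >> h.py <<'E'
def toolstep(P,yawdeg=None):
    """shift fractions (tool axes) and turn from the present pose to TCP P, yaw of tool x"""
    s=arm.state();R=np.array(s['ee_rot']);d=R.T@(np.array(P)-s['eef_pos'])/600
    y=np.degrees(np.arctan2(R[1,0],R[0,0]));t=0 if yawdeg is None else -(yawdeg-y)/120
    print('shift',np.round(d,4),'turn',round(t,4),'yaw now',round(y,2),'pos',np.round(s['eef_pos'],1),'t',round(s['time'],2))
E
python3 - <<'E'
from h import *
c=imaging.get_calibration('wrist');im=snap('wrist','w2')
u=proj(c,[[548,-6,45]])[0].astype(int);print(u)
b=(u[0]-45,u[1]-55,u[0]+45,u[1]+55)
h=cv2.cvtColor(im,cv2.COLOR_RGB2HSV);m=((h[...,1]<40)&(h[...,2]>205))
ys,xs=np.nonzero(m[b[1]:b[3],b[0]:b[2]]);p=cast(c,np.c_[xs+b[0],ys+b[1]],43)[:,:2].astype(np.float32);print('white bobbin',cv2.minAreaRect(p))
meas(im,c,b,48,60,175,name='core')
meas(im,c,b,46,0,chan='notblue',name='all')
toolstep([548,-6,19],22.4)
E
```

```text
[324 207]
white bobbin ((553.8893432617188, -3.2546844482421875), (48.52848815917969, 41.77442169189453), 22.324892044067383)
core ctr [549.6  -4.5] size [37.  59.2] long axis deg 22.3 pixbox (304, 176, 40, 60)
all ctr [549.7  -5. ] size [42.7 60.6] long axis deg 22.3 pixbox (302, 175, 45, 61)
shift [-0.0027  0.0004  0.1925] turn -0.0 yaw now 22.4 pos [549.1  -5.1 134.5] t 2.58
```

View pics/w2.png

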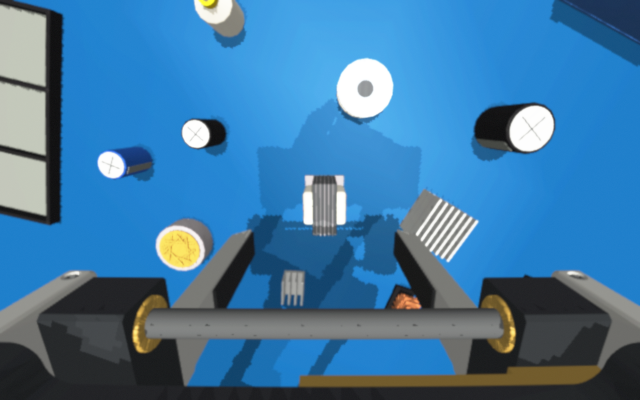

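Request:
step_arm(
  steps=[
    [1,[-0.005,0.0006,0.1],0],
    [1,[-0.005,0.0006,0.16],0],
    [1,[-0.005,0.0006,0.191],0],
    [1,[-0.005,0.0006,0.191],0],
    [1,[-0.005,0.0006,0.191],0],
    [0,[-0.005,0.0006,0.191],0],
    [0,[-0.005,0.0006,0.191],0],
    [0,[-0.005,0.0006,0.191],0],
    [0,[-0.005,0.0006,0.191],0],
    [0,[-0.005,0.0006,0.191],0],
    [0,[-0.005,0.0006,0.191],0],
    [0,[-0.005,0.0006,0.191],0],
  ],
)

```text
time: 4.08
eef_pos: [546.0, -6.6, 18.8]
ee_rot: [[0.924, 0.382, 0.0], [0.382, -0.924, -0.0], [0.0, 0.0, -1.0]]
force: [-0.2, -1.3, 0.9]
finger_gap: 0.441
grasp_force: 30.0
```

Request:
step_arm(
  steps=[
    [0,[-0.0,0,-0.05],0],
    [0,[0,0,-0.14],0],
    [0,[0.02,-0.08,-0.167],0.03],
    [0,[0.046,-0.165,-0.167],0.06],
    [0,[0.07,-0.25,-0.167],0.09],
    [0,[0.094,-0.335,-0.167],0.1172],
    [0,[0.118,-0.42,-0.167],0.1172],
    [0,[0.138,-0.495,-0.167],0.1172],
    [0,[0.1484,-0.5312,-0.167],0.1172],
    [0,[0.1484,-0.5312,-0.167],0.1172],
    [0,[0.1484,-0.5312,-0.167],0.1172],
    [0,[0.1484,-0.5312,-0.167],0.1172],
  ],
)

```text
time: 5.58
eef_pos: [506.7, 320.5, 119.0]
ee_rot: [[0.99, 0.144, -0.0], [0.144, -0.99, -0.001], [-0.0, 0.001, -1.0]]
force: [-0.2, -0.2, -2.3]
finger_gap: 0.448
grasp_force: 30.0
```

```bash
python3 - <<'E'
from h import *
c=imaging.get_calibration('wrist');im=snap('wrist','w3')
# overlay expected tray outline (top corners)
o=np.array([506.5,322]);a=np.radians(8.4);X=np.array([np.cos(a),np.sin(a)]);Y=np.array([-X[1],X[0]])
P=[[*(o+sx*110*X+sy*38*Y),14] for sx,sy in((1,1),(1,-1),(-1,-1),(-1,1))]
v=im[...,::-1].copy();cv2.polylines(v,[proj(c,P).astype(np.int32)],True,(0,0,255),1)
F=[[*(o+X*(72*k)+34*sx*X+34*sy*Y),3] for k in(-1,0,1) for sx,sy in((1,1),(1,-1),(-1,-1),(-1,1))]
for k in range(3): cv2.polylines(v,[proj(c,F[4*k:4*k+4]).astype(np.int32)],True,(0,255,0),1)
cv2.imwrite('pics/w3o.png',v)
toolstep([506.5,322,22.3],8.4);s=arm.state();print(s['finger_gap'],s['force'])
E
```

```text
shift [-0.     -0.0023  0.1613] turn -0.0008 yaw now 8.3 pos [506.7 320.7 119.1] t 5.62
0.4421523936396869 [ 0.33535302  0.11144839 -3.48885555]
```

View pics/w3o.png

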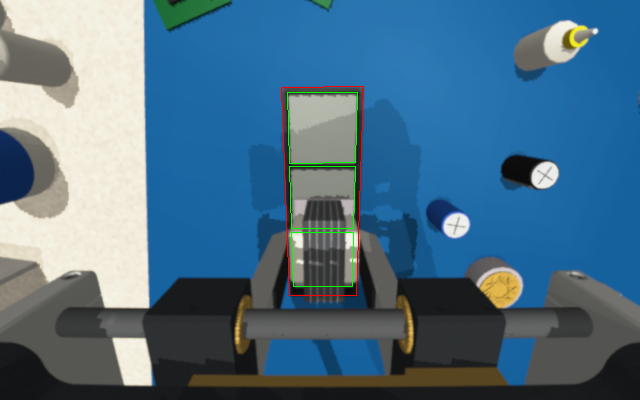

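Overlay fits the tray: middle compartment at about (323,200), tray edges on the red outline. Lower.

Request:
step_arm(
  steps=[
    [0,[0,-0.0023,0.08],0],
    [0,[0,-0.0023,0.13],0],
    [0,[0,-0.0023,0.15],0],
    [0,[0,-0.0023,0.157],0],
    [0,[0,-0.0023,0.159],0],
    [0,[0,-0.0023,0.1605],0],
    [0,[0,-0.0023,0.1615],0],
    [0,[0,-0.0023,0.1615],0],
  ],
)

```text
time: 6.62
eef_pos: [506.3, 323.6, 22.5]
ee_rot: [[0.989, 0.146, 0.001], [0.146, -0.989, 0.0], [0.001, -0.0, -1.0]]
force: [-0.2, -0.4, -3.7]
finger_gap: 0.444
grasp_force: 30.0
```

Request:
step_arm(
  steps=[
    [0,[0,0,0.0008],0],
    [0,[0,0,0.0012],0],
    [0,[0,0,0.0012],0],
  ],
)

```text
time: 7.0
eef_pos: [506.3, 323.5, 21.9]
ee_rot: [[0.989, 0.146, 0.0], [0.146, -0.989, 0.0], [0.0, -0.0, -1.0]]
force: [-0.1, 0.2, 0.9]
finger_gap: 0.44
grasp_force: 30.0
```

Force shows contact; release, rise and go over the small capacitor.

Request:
step_arm(
  steps=[
    [0.6,[0,0,0],0],
    [0.6,[0,0,0],0],
    [0.6,[0,0,0],0],
    [0.6,[0,0,-0.03],0],
    [0.6,[0,0,-0.1],0],
    [0.6,[0,0,-0.167],0],
    [0.6,[0.014,0.09,-0.167],0.015],
    [0.6,[0.028,0.18,-0.167],0.03],
    [0.6,[0.042,0.26,-0.167],0.05],
    [0.6,[0.055,0.334,-0.167],0.05],
    [0.6,[0.055,0.334,-0.167],0.05],
    [0.6,[0.055,0.334,-0.167],0.05],
    [0.6,[0.055,0.334,-0.167],0.05],
  ],
)

```text
time: 8.62
eef_pos: [567.6, 131.3, 121.6]
ee_rot: [[0.999, 0.043, -0.0], [0.043, -0.999, 0.0], [-0.0, -0.0, -1.0]]
force: [0.3, 0.4, 0.3]
finger_gap: 0.603
grasp_force: 0.0
```

```bash
python3 - <<'E'
from h import *
c=imaging.get_calibration('wrist');im=snap('wrist','w4')
u=proj(c,[[568,130,45]])[0].astype(int);print(u)
meas(im,c,(u[0]-30,u[1]-30,u[0]+30,u[1]+30),45,170,name='small')
toolstep([568,130,17],2.5)
E
```

```text
[325 209]
small ctr [568.1 129.8] size [23.3 24.2] long axis deg -87.5 pixbox (313, 197, 27, 25)
shift [0.0006 0.0022 0.1744] turn -0.0 yaw now 2.5 pos [567.6 131.3 121.6] t 8.68
```

View pics/w4.png

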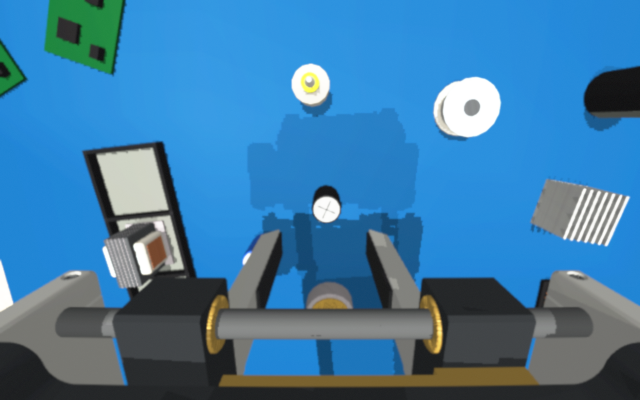

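Transformer stands upright in the middle compartment at (140,255); the black small capacitor is between the fingers at (326,210). Grasp it.

Request:
step_arm(
  steps=[
    [0.6,[0.0006,0.0022,0.09],0],
    [0.6,[0.0006,0.0022,0.15],0],
    [0.6,[0.0006,0.0022,0.174],0],
    [0.6,[0.0006,0.0022,0.174],0],
    [0.6,[0.0006,0.0022,0.174],0],
    [0,[0.0006,0.0022,0.174],0],
    [0,[0.0006,0.0022,0.174],0],
    [0,[0.0006,0.0022,0.174],0],
    [0,[0.0006,0.0022,0.174],0],
    [0,[0.0006,0.0022,0.174],0],
    [0,[0.0006,0.0022,0.174],0],
  ],
)

```text
time: 10.05
eef_pos: [568.8, 128.7, 17.6]
ee_rot: [[0.999, 0.042, 0.001], [0.042, -0.999, -0.0], [0.001, 0.0, -1.0]]
force: [-0.6, -0.7, 4.0]
finger_gap: 0.29
grasp_force: 30.0
```

Request:
step_arm(
  steps=[
    [0,[0,0,-0.05],0],
    [0,[0,0,-0.14],0],
    [0,[-0.008,0.05,-0.175],0],
    [0,[-0.023,0.14,-0.175],0],
    [0,[-0.04,0.24,-0.175],0],
    [0,[-0.057,0.34,-0.175],0],
    [0,[-0.073,0.44,-0.175],0],
    [0,[-0.09,0.54,-0.175],0],
    [0,[-0.107,0.64,-0.175],0],
    [0,[-0.117,0.7,-0.175],0],
    [0,[-0.121,0.7265,-0.175],0],
    [0,[-0.121,0.7265,-0.175],0],
    [0,[-0.121,0.7265,-0.175],0],
  ],
)

```text
time: 11.68
eef_pos: [514.3, -308.0, 122.1]
ee_rot: [[0.999, 0.043, -0.0], [0.043, -0.999, 0.001], [-0.0, -0.001, -1.0]]
force: [-0.1, 0.7, -0.6]
finger_gap: 0.29
grasp_force: 30.0
```

```bash
python3 - <<'E'
from h import *
c=imaging.get_calibration('wrist');im=snap('wrist','w5')
o=np.array([478.5,-311.4]);a=np.radians(2.4);X=np.array([np.cos(a),np.sin(a)]);Y=np.array([-X[1],X[0]])
v=im[...,::-1].copy();cv2.polylines(v,[proj(c,[[*(o+sx*74*X+sy*38*Y),14] for sx,sy in((1,1),(1,-1),(-1,-1),(-1,1))]).astype(np.int32)],True,(0,0,255),1)
for k in(-1,1): cv2.polylines(v,[proj(c,[[*(o+X*(36*k)+34*sx*X+34*sy*Y),3] for sx,sy in((1,1),(1,-1),(-1,-1),(-1,1))]).astype(np.int32)],True,(0,255,0),1)
cv2.imwrite('pics/w5o.png',v)
toolstep([514.5,-309.9,20.6],2.4);s=arm.state();print(s['finger_gap'],s['force'])
E
```

```text
shift [0.     0.0033 0.1693] turn 0.0008 yaw now 2.49 pos [ 514.4 -308.   122.2] t 11.72
0.28877777271816824 [ 0.9513077  -0.21186725  0.68498567]
```

View pics/w5o.png

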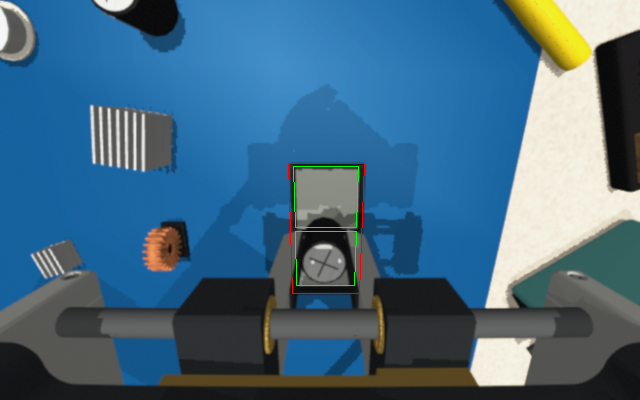

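Overlay fits tray2; capacitor held upright over the front compartment. Lower.

Request:
step_arm(
  steps=[
    [0,[0,0.002,0.09],0],
    [0,[0,0.002,0.14],0],
    [0,[0,0.002,0.16],0],
    [0,[0,0.002,0.166],0],
    [0,[0,0.002,0.1675],0],
    [0,[0,0.002,0.1685],0],
    [0,[0,0.002,0.1693],0],
    [0,[0,0.002,0.1693],0],
  ],
)

```text
time: 12.72
eef_pos: [514.4, -311.2, 21.1]
ee_rot: [[0.999, 0.042, 0.001], [0.042, -0.999, -0.001], [0.001, 0.001, -1.0]]
force: [0.4, 0.3, -0.8]
finger_gap: 0.286
grasp_force: 30.0
```

Request:
step_arm(
  steps=[
    [0,[0,0,0.0008],0],
    [0,[0,0,0.0012],0],
    [0,[0,0,0.0012],0],
  ],
)

```text
time: 13.1
eef_pos: [514.4, -311.2, 20.6]
ee_rot: [[0.999, 0.042, 0.0], [0.042, -0.999, -0.0], [0.0, 0.001, -1.0]]
force: [-1.0, 0.3, 6.0]
finger_gap: 0.288
grasp_force: 30.0
```

Request:
step_arm(
  steps=[
    [0.55,[0,0,-0.0006],0],
    [0.55,[0,0,-0.0006],0],
    [0.55,[0,0,-0.0006],0],
    [0.55,[0,0,-0.03],0],
    [0.55,[0,0,-0.1],0],
    [1,[0,0,-0.183],0],
    [1,[0.03,-0.09,-0.183],0.03],
    [1,[0.06,-0.18,-0.183],0.06],
    [1,[0.09,-0.27,-0.183],0.078],
    [1,[0.1055,-0.305,-0.183],0.078],
    [1,[0.1055,-0.305,-0.183],0.078],
    [1,[0.1055,-0.305,-0.183],0.078],
  ],
)

```text
time: 14.6
eef_pos: [569.6, -126.4, 129.6]
ee_rot: [[0.993, -0.121, -0.0], [-0.121, -0.993, -0.001], [-0.0, 0.001, -1.0]]
force: [1.0, -0.3, 0.8]
finger_gap: 1.0
grasp_force: 0.0
```

```bash
python3 - <<'E'
from h import *
c=imaging.get_calibration('wrist');im=snap('wrist','w6')
u=proj(c,[[570,-125.5,47]])[0].astype(int);print(u)
b=(u[0]-48,u[1]-55,u[0]+48,u[1]+55)
meas(im,c,b,47,0,chan='notblue',name='all')
meas(im,c,b,47,190,name='bright')
toolstep([570,-125.5,20],-7)
E
```

```text
[323 207]
all ctr [ 575.  -125.3] size [47.7 57.9] long axis deg -7.0 pixbox (297, 172, 52, 60)
bright ctr [ 575.  -125.2] size [47.3 57.9] long axis deg -7.0 pixbox (298, 172, 50, 60)
shift [ 0.0006 -0.0022  0.1827] turn -0.0001 yaw now -7.01 pos [ 569.5 -126.7  129.6] t 14.65
```

View pics/w6.png

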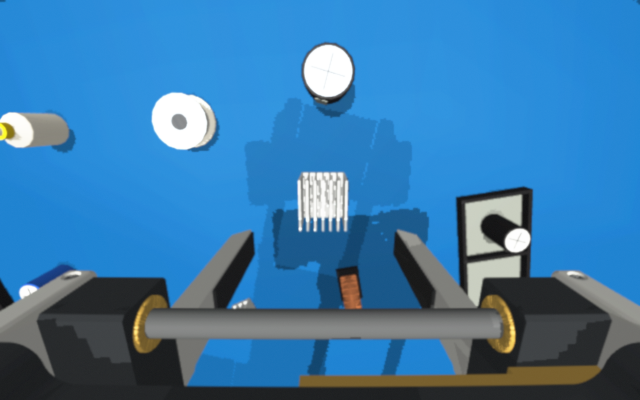

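Small capacitor stands in tray2 at (505,235). Heat sink is square between the fingers at (323,200), yaw -7°.

Request:
step_arm(
  steps=[
    [1,[0.0023,-0.0034,0.09],0],
    [1,[0.0023,-0.0034,0.15],0],
    [1,[0.0023,-0.0034,0.1815],0],
    [1,[0.0023,-0.0034,0.1815],0],
    [1,[0.0023,-0.0034,0.1815],0],
    [0,[0.0023,-0.0034,0.1815],0],
    [0,[0.0023,-0.0034,0.1815],0],
    [0,[0.0023,-0.0034,0.1815],0],
    [0,[0.0023,-0.0034,0.1815],0],
    [0,[0.0023,-0.0034,0.1815],0],
    [0,[0.0023,-0.0034,0.1815],0],
    [0,[0.0023,-0.0034,0.1815],0],
  ],
)

```text
time: 16.15
eef_pos: [571.5, -123.8, 20.9]
ee_rot: [[0.993, -0.121, 0.0], [-0.121, -0.993, -0.0], [0.0, 0.0, -1.0]]
force: [-0.4, -0.5, 1.7]
finger_gap: 0.488
grasp_force: 30.0
```

Request:
step_arm(
  steps=[
    [0,[0,0,-0.05],0],
    [0,[0,0,-0.14],0],
    [0,[-0.03,0.058,-0.167],-0.02],
    [0,[-0.07,0.135,-0.167],-0.05],
    [0,[-0.11,0.213,-0.167],-0.0783],
    [0,[-0.15,0.29,-0.167],-0.0783],
    [0,[-0.1754,0.339,-0.167],-0.0783],
    [0,[-0.1754,0.339,-0.167],-0.0783],
    [0,[-0.1754,0.339,-0.167],-0.0783],
    [0,[-0.1754,0.339,-0.167],-0.0783],
  ],
)

```text
time: 17.4
eef_pos: [443.0, -311.7, 120.9]
ee_rot: [[0.999, 0.044, 0.0], [0.044, -0.999, 0.001], [0.0, -0.001, -1.0]]
force: [-0.6, -0.5, -0.5]
finger_gap: 0.487
grasp_force: 30.0
```

```bash
python3 - <<'E'
from h import *
toolstep([442.5,-312.9,24.4],2.4);s=arm.state();print(s['finger_gap'],s['force'])
E
```

```text
shift [-0.0009  0.0021  0.1609] turn 0.001 yaw now 2.52 pos [ 443.  -311.7  120.9] t 17.4
0.4866946108033752 [-0.59658546 -0.50322396 -0.49536302]
```

Request:
step_arm(
  steps=[
    [0,[-0.0009,0.001,0.09],0],
    [0,[-0.0009,0.001,0.14],0],
    [0,[-0.0009,0.001,0.155],0],
    [0,[-0.0009,0.001,0.158],0],
    [0,[-0.0009,0.001,0.1595],0],
    [0,[-0.0009,0.001,0.1605],0],
    [0,[-0.0009,0.001,0.161],0],
    [0,[-0.0009,0.001,0.161],0],
  ],
)

```text
time: 18.4
eef_pos: [442.0, -313.7, 24.8]
ee_rot: [[0.999, 0.042, 0.001], [0.042, -0.999, -0.001], [0.001, 0.001, -1.0]]
force: [0.2, 0.1, -1.0]
finger_gap: 0.486
grasp_force: 30.0
```

Request:
step_arm(
  steps=[
    [0,[0,0,0.0008],0],
    [0,[0,0,0.0014],0],
    [0,[0,0,0.0014],0],
  ],
)

```text
time: 18.77
eef_pos: [441.8, -313.5, 23.9]
ee_rot: [[0.999, 0.042, 0.0], [0.042, -0.999, -0.0], [0.0, 0.0, -1.0]]
force: [-0.7, 0.4, 2.2]
finger_gap: 0.487
grasp_force: 30.0
```

Request:
step_arm(
  steps=[
    [0.7,[0,0,0],0],
    [0.7,[0,0,0],0],
    [0.7,[0,0,0],0],
    [0.7,[0,0,-0.03],0],
    [0.7,[0,0,-0.1],0],
    [0.7,[0,0,-0.18],0],
    [0.7,[0.014,-0.09,-0.18],0.02],
    [0.7,[0.028,-0.18,-0.18],0.02],
    [0.7,[0.042,-0.26,-0.18],0.02],
    [0.7,[0.045,-0.286,-0.18],0.02],
    [0.7,[0.045,-0.286,-0.18],0.02],
    [0.7,[0.045,-0.286,-0.18],0.02],
  ],
)

```text
time: 20.27
eef_pos: [461.8, -142.2, 131.6]
ee_rot: [[1.0, -0.0, 0.0], [-0.0, -1.0, -0.001], [0.0, 0.001, -1.0]]
force: [0.9, -1.1, -0.1]
finger_gap: 0.7
grasp_force: 0.0
```

```bash
python3 - <<'E'
from h import *
c=imaging.get_calibration('wrist');im=snap('wrist','w7')
u=proj(c,[[462,-141,45]])[0].astype(int);print(u)
b=(u[0]-38,u[1]-50,u[0]+38,u[1]+45)
meas(im,c,b,45,0,chan='copper',name='copper')
meas(im,c,b,45,0,chan='notblue',name='all')
toolstep([462,-141,18],0)
E
```

```text
[322 206]
copper ctr [ 464.2 -142.7] size [19.4 44.1] long axis deg 2.7 pixbox (314, 182, 22, 45)
all ctr [ 464.4 -142.8] size [21.1 46.8] long axis deg 2.8 pixbox (313, 180, 24, 48)
shift [ 0.0004 -0.0024  0.1893] turn -0.0003 yaw now -0.04 pos [ 461.8 -142.3  131.6] t 20.32
```

View pics/w7.png

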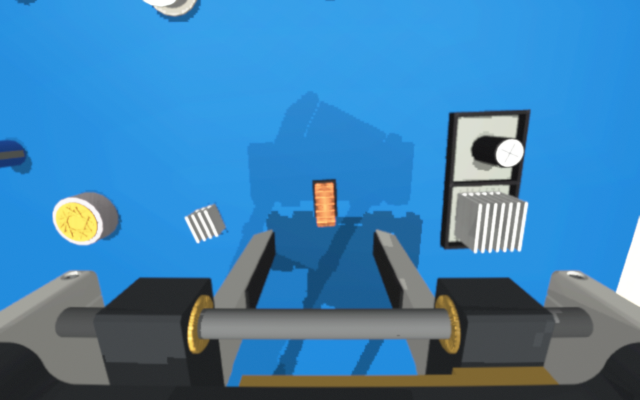

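Heat sink and small capacitor both stand in tray2 at (490,220) and (497,150); choke at (325,204), yaw 2.7°.

Request:
step_arm(
  steps=[
    [0.7,[-0.0013,0.0007,0.09],-0.0225],
    [0.7,[-0.0013,0.0007,0.15],-0.0225],
    [0.7,[-0.0013,0.0007,0.19],-0.0225],
    [0.7,[-0.0013,0.0007,0.19],-0.0225],
    [0.7,[-0.0013,0.0007,0.19],-0.0225],
    [0,[-0.0013,0.0007,0.19],-0.0225],
    [0,[-0.0013,0.0007,0.19],-0.0225],
    [0,[-0.0013,0.0007,0.19],-0.0225],
    [0,[-0.0013,0.0007,0.19],-0.0225],
    [0,[-0.0013,0.0007,0.19],-0.0225],
    [0,[-0.0013,0.0007,0.19],-0.0225],
    [0,[-0.0013,0.0007,0.19],-0.0225],
    [0,[-0.0013,0.0007,0.19],-0.0225],
  ],
)

```text
time: 21.95
eef_pos: [460.9, -141.4, 17.7]
ee_rot: [[0.999, 0.048, 0.0], [0.048, -0.999, -0.0], [0.0, 0.0, -1.0]]
force: [0.4, -0.1, 1.5]
finger_gap: 0.192
grasp_force: 30.0
```

Request:
step_arm(
  steps=[
    [0,[0,0,-0.05],0],
    [0,[0,0,-0.14],0],
    [0,[0,-0.05,-0.183],0],
    [0,[-0.001,-0.15,-0.183],-0.02],
    [0,[-0.002,-0.25,-0.183],-0.047],
    [0,[-0.003,-0.35,-0.183],-0.047],
    [0,[-0.004,-0.45,-0.183],-0.047],
    [0,[-0.005,-0.55,-0.183],-0.047],
    [0,[-0.006,-0.65,-0.183],-0.047],
    [0,[-0.0064,-0.72,-0.183],-0.047],
    [0,[-0.0064,-0.756,-0.183],-0.047],
    [0,[-0.0064,-0.756,-0.183],-0.047],
    [0,[-0.0064,-0.756,-0.183],-0.047],
    [0,[-0.0064,-0.756,-0.183],-0.047],
  ],
)

```text
time: 23.7
eef_pos: [435.4, 310.1, 127.4]
ee_rot: [[0.99, 0.144, -0.0], [0.144, -0.99, -0.001], [-0.0, 0.001, -1.0]]
force: [-0.5, -0.7, -0.7]
finger_gap: 0.189
grasp_force: 30.0
```

```bash
python3 - <<'E'
from h import *
toolstep([435.3,311.5,21.2],8.4);s=arm.state();print(s['finger_gap'],s['force'])
E
```

```text
shift [ 0.0002 -0.0025  0.177 ] turn -0.0011 yaw now 8.27 pos [435.4 310.1 127.4] t 23.7
0.18890170304390058 [-0.52234082 -0.69921278 -0.67742662]
```

Request:
step_arm(
  steps=[
    [0,[0,-0.001,0.09],0],
    [0,[0,-0.001,0.15],0],
    [0,[0,-0.001,0.17],0],
    [0,[0,-0.001,0.174],0],
    [0,[0,-0.001,0.1755],0],
    [0,[0,-0.001,0.1765],0],
    [0,[0,-0.001,0.177],0],
    [0,[0,-0.001,0.177],0],
  ],
)

```text
time: 24.7
eef_pos: [435.4, 312.4, 21.6]
ee_rot: [[0.989, 0.146, 0.001], [0.146, -0.989, 0.0], [0.001, -0.0, -1.0]]
force: [-0.7, 0.9, 0.0]
finger_gap: 0.185
grasp_force: 30.0
```

Request:
step_arm(
  steps=[
    [0,[0,0,0.0008],0],
    [0,[0,0,0.0014],0],
    [0,[0,0,0.0014],0],
  ],
)

```text
time: 25.08
eef_pos: [435.2, 312.3, 20.7]
ee_rot: [[0.989, 0.146, 0.0], [0.146, -0.989, 0.0], [0.0, -0.0, -1.0]]
force: [-1.1, 0.5, 3.3]
finger_gap: 0.19
grasp_force: 30.0
```

Request:
step_arm(
  steps=[
    [0.5,[0,0,0],0],
    [0.5,[0,0,0],0],
    [0.5,[0,0,0],0],
    [0.5,[0,0,-0.03],0],
    [0.5,[0,0,-0.1],0],
    [0.5,[0,0,-0.2],0],
    [1,[0.034,0.09,-0.2],0],
    [1,[0.067,0.18,-0.2],0],
    [1,[0.1,0.27,-0.2],0],
    [1,[0.134,0.36,-0.2],0],
    [1,[0.168,0.45,-0.2],0],
    [1,[0.2,0.54,-0.2],0],
    [1,[0.235,0.63,-0.2],0],
    [1,[0.27,0.72,-0.2],0],
    [1,[0.3035,0.813,-0.2],0],
    [1,[0.3035,0.813,-0.2],0],
    [1,[0.3035,0.813,-0.2],0],
    [1,[0.3035,0.813,-0.2],0],
  ],
)

```text
time: 27.32
eef_pos: [685.7, -142.3, 140.5]
ee_rot: [[0.989, 0.147, -0.001], [0.147, -0.989, 0.001], [-0.0, -0.001, -1.0]]
force: [-0.7, -0.7, -0.8]
finger_gap: 1.001
grasp_force: 0.0
```

```bash
python3 - <<'E'
from h import *
c=imaging.get_calibration('wrist');im=snap('wrist','w8')
u=proj(c,[[687,-144,58]])[0].astype(int);print(u)
meas(im,c,(u[0]-40,u[1]-40,u[0]+40,u[1]+40),58,170,name='big')
toolstep([687,-144,26],8.4)
E
```

```text
[326 206]
big ctr [ 686.3 -143.3] size [37.2 37.6] long axis deg 8.4 pixbox (306, 188, 40, 39)
shift [0.0015 0.0033 0.1911] turn 0.0006 yaw now 8.47 pos [ 685.8 -142.2  140.7] t 27.38
```

View pics/w8.png

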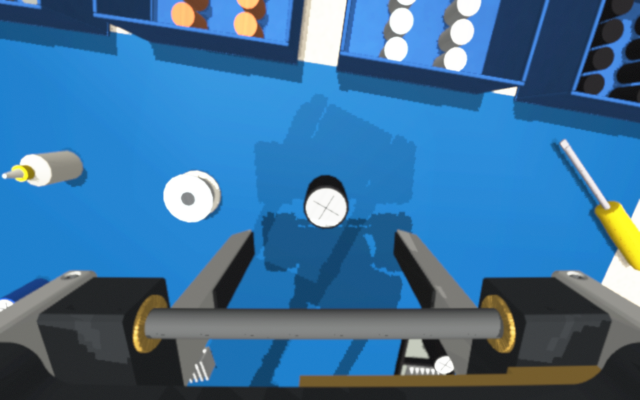

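Big capacitor centred between the fingers at (326,207), nothing in the way. Grasp.

Request:
step_arm(
  steps=[
    [1,[0.0006,0.0018,0.09],0],
    [1,[0.0006,0.0018,0.15],0],
    [1,[0.0006,0.0018,0.191],0],
    [1,[0.0006,0.0018,0.191],0],
    [1,[0.0006,0.0018,0.191],0],
    [0,[0.0006,0.0018,0.191],0],
    [0,[0.0006,0.0018,0.191],0],
    [0,[0.0006,0.0018,0.191],0],
    [0,[0.0006,0.0018,0.191],0],
    [0,[0.0006,0.0018,0.191],0],
    [0,[0.0006,0.0018,0.191],0],
    [0,[0.0006,0.0018,0.191],0],
  ],
)

```text
time: 28.88
eef_pos: [686.9, -144.7, 25.7]
ee_rot: [[0.989, 0.146, -0.0], [0.146, -0.989, 0.0], [-0.0, -0.0, -1.0]]
force: [0.5, -0.1, 0.8]
finger_gap: 0.461
grasp_force: 30.0
```

Request:
step_arm(
  steps=[
    [0,[0,0,-0.05],0],
    [0,[0,0,-0.14],0],
    [0,[-0.004,-0.05,-0.2],0],
    [0,[-0.012,-0.15,-0.2],0],
    [0,[-0.02,-0.25,-0.2],0],
    [0,[-0.0275,-0.35,-0.2],0],
    [0,[-0.0354,-0.45,-0.2],0],
    [0,[-0.043,-0.55,-0.2],0],
    [0,[-0.051,-0.65,-0.2],0],
    [0,[-0.059,-0.75,-0.2],0],
    [0,[-0.0639,-0.813,-0.2],0],
    [0,[-0.0639,-0.813,-0.2],0],
    [0,[-0.0639,-0.813,-0.2],0],
    [0,[-0.0639,-0.813,-0.2],0],
  ],
)

```text
time: 30.62
eef_pos: [578.3, 330.6, 145.6]
ee_rot: [[0.99, 0.144, -0.0], [0.144, -0.99, -0.001], [-0.0, 0.001, -1.0]]
force: [-0.0, 0.1, -1.4]
finger_gap: 0.459
grasp_force: 30.0
```

```bash
python3 - <<'E'
from h import *
toolstep([577.7,332.5,29.2],8.4);s=arm.state();print(s['finger_gap'],s['force'])
E
```

```text
shift [-0.0006 -0.0034  0.194 ] turn -0.001 yaw now 8.28 pos [578.3 330.6 145.6] t 30.62
0.4588480446294646 [-0.01957055  0.12916207 -1.3798103 ]
```

Request:
step_arm(
  steps=[
    [0,[0,-0.002,0.09],0],
    [0,[0,-0.002,0.16],0],
    [0,[0,-0.002,0.186],0],
    [0,[0,-0.002,0.191],0],
    [0,[0,-0.002,0.1925],0],
    [0,[0,-0.002,0.1935],0],
    [0,[0,-0.002,0.194],0],
    [0,[0,-0.002,0.194],0],
  ],
)

```text
time: 31.62
eef_pos: [578.0, 333.5, 29.9]
ee_rot: [[0.989, 0.146, 0.001], [0.146, -0.989, 0.0], [0.001, -0.0, -1.0]]
force: [0.0, -0.2, -2.1]
finger_gap: 0.459
grasp_force: 30.0
```

Request:
step_arm(
  steps=[
    [0,[0,0,0.001],0],
    [0,[0,0,0.0018],0],
    [0,[0,0,0.0018],0],
  ],
)

```text
time: 32.0
eef_pos: [577.8, 333.4, 28.7]
ee_rot: [[0.989, 0.146, 0.0], [0.146, -0.989, 0.0], [0.0, -0.0, -1.0]]
force: [-0.8, -0.3, 2.7]
finger_gap: 0.461
grasp_force: 30.0
```

Request:
step_arm(
  steps=[
    [0.65,[0,0,0],0],
    [0.65,[0,0,0],0],
    [0.65,[0,0,0],0],
    [0.65,[0,0,-0.03],0],
    [0.65,[0,0,-0.1],0],
    [0.65,[0,0,-0.2],0],
    [0.65,[0,0,-0.3],0],
    [0.65,[-0.037,0.085,-0.3],0.02],
    [0.65,[-0.074,0.17,-0.3],0.04],
    [0.65,[-0.11,0.25,-0.3],0.07],
    [0.65,[-0.147,0.337,-0.3],0.07],
    [0.65,[-0.147,0.337,-0.3],0.07],
    [0.65,[-0.147,0.337,-0.3],0.07],
  ],
)

```text
time: 33.62
eef_pos: [520.6, 120.9, 209.4]
ee_rot: [[1.0, -0.001, 0.002], [-0.001, -1.0, 0.001], [0.002, -0.001, -1.0]]
force: [1.1, 0.4, 0.2]
finger_gap: 0.649
grasp_force: 0.0
```

```bash
python3 - <<'E'
from h import *
w=imaging.snapshot('wrist');s=imaging.snapshot('side')
v=np.vstack([w[:300],s[90:390]])[...,::-1];cv2.imwrite('pics/fin.png',v)
E
```

```text
(no output)
```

View pics/fin.png

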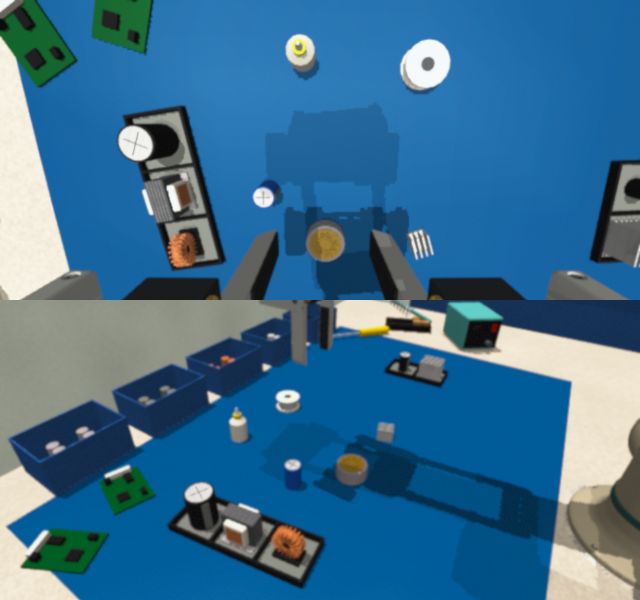

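All five parts stand upright: big capacitor, transformer and choke in tray3 at lower-image (200,505), (240,525) and (290,543); small capacitor and heat sink in tray2 at (404,362) and (432,367). The flux bottle, small heat sink and blue look-alike are undisturbed.

```bash
python3 -c "
from bench import ticket
print(ticket.finish_job())"
```

```text
the job is handed in; nothing more can be done
None
```

Both kits are made up and the job is handed in after about 34 s of robot time: big capacitor, transformer (middle) and choke in the three-compartment tray, small capacitor and large heat sink in the two-compartment tray, all upright in the last pictures, with the small heat sink, flux bottle and blue look-alike left where they stood.

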